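Lock the parcel drop and empty its catch tray into the tote

TASK

Lock the parcel drop first: press its sprung lever down until the catch clicks in and holds it on its own, and let go. Then move every parcel from the catch tray into the tote, each resting on the tote's floor and none on top of another, leaving the lever latched and the toy car, key bowl and polish tin where they are.

Things in the scene. Friction and masses are not known exactly. Their poses are not given: they have to be found in the camera images.
- drop: The parcel drop, grey painted steel, fixed on the bench. Origin: centre of its underside; its x points from the tray front towards the hatch, z up. Catch tray in front; behind it the hatch block (x 0.110 to 0.165 m, 75 mm high, 370 mm wide) with the lever on top above x = 0.130, then a sleeve 85 mm high to x 0.21.
- tray_floor (a point): Centre of the catch tray's floor, 8 mm above the bench, axes as the drop's. The tray is 240 (x) x 360 mm (y) inside; front and side walls 5 mm thick, rims 28 mm above the bench; the hatch block closes the far side.
- lever (a joint): The lock lever, a steel bar on the hatch block. 0 rad = raised 0.40 rad above level, where its spring holds it; grows as the pad is pressed down; hard stop at 0.41. A sprung pawl snaps over its lug on the way down: push peaks at 10 N on the pad near 0.26; pressed to 0.39 and let go it stays latched near 0.38; let go before the snap it springs up. About 7 N of lift on the pad unlatches it.
- lever_hinge (a point): The lever's hinge, 105 mm above the bench; the axis is the drop's x. From here the lever reaches 205 mm along the drop's +y.
- lever_pad (a point): Centre of the upper face of the black pad (50 x 50 mm) near the lever's free end, 180 mm from the hinge; about 182 mm above the bench when raised, about 116 mm when latched. Press here from above with the shut fingers.
- tote: Open shallow grey plastic tote, fixed on the bench, 262 (its x) x 282 (its y) x 60 mm high, walls and floor 6 mm thick, so inside 250 x 270 mm. Origin: centre of its underside; z up.
- parcel1: Taped cardboard parcel, a box 100 (its x) x 60 (its y) x 55 mm (its z), 80 to 340 g; may be absent. Origin: its centre. At the start it lies in the catch tray, its x roughly along the drop's x (either way within about 20 degrees).
- parcel2: Taped cardboard parcel, a box 100 (its x) x 50 (its y) x 60 mm (its z), 80 to 340 g; may be absent. Origin: its centre. At the start it lies in the catch tray, its x roughly along the drop's x (either way within about 20 degrees).
- parcel3: Taped cardboard parcel, a box 90 (its x) x 60 (its y) x 50 mm (its z), 80 to 340 g; may be absent. Origin: its centre. At the start it lies in the catch tray, its x roughly along the drop's x (either way within about 20 degrees).
- parcel4: Taped cardboard parcel, a box 80 (its x) x 55 (its y) x 60 mm (its z), 80 to 340 g; may be absent. Origin: its centre. At the start it lies in the catch tray, its x roughly along the drop's x (either way within about 20 degrees).
- parcel5: Taped cardboard parcel, a box 105 (its x) x 45 (its y) x 50 mm (its z), 80 to 340 g; may be absent. Origin: its centre. At the start it lies in the catch tray, its x roughly along the drop's x (either way within about 20 degrees).
- toy_car: Bystander: blue toy car, 125 x 54 x 48 mm, on the bench at the far right, beside the work. Origin: centre of its underside.
- key_bowl: Bystander: white ceramic bowl, 100 mm across, 35 mm high, near the robot on its left. Origin: centre of its underside.
- polish_tin: Bystander: flat round metal tin, 80 mm across, 27 mm high, near the robot on its right. Origin: centre of its underside.
Things that resemble listed ones, but are neither listed nor needed, are in the scene too. What is shaped like the parcel3 but red or turquoise is not meant. Leave any pink look-alike of the parcel5 alone.

How it is judged:
On the way:
1. the lever is latched down by its catch and not touched by the fingers (value of joint lever above 0.35 rad and contact force between the fingers and lever below 0.5 N), for 0.5 s.
At the end, for the whole second after the job is handed in: the lever is latched (above 0.35 rad) and every parcel present lies with its centre inside the tote and no more than 62 mm above the tote's underside (on its floor, not on another parcel) (value of joint lever above 0.35 rad and x of parcel1 in the frame of tote between -0.125 and 0.125 m and y of parcel1 in the frame of tote between -0.135 and 0.135 m and z of parcel1 in the frame of tote between 0.015 and 0.062 m and x of parcel2 in the frame of tote between -0.125 and 0.125 m and y of parcel2 in the frame of tote between -0.135 and 0.135 m and z of parcel2 in the frame of tote between 0.015 and 0.062 m and x of parcel3 in the frame of tote between -0.125 and 0.125 m and y of parcel3 in the frame of tote between -0.135 and 0.135 m and z of parcel3 in the frame of tote between 0.015 and 0.062 m and x of parcel4 in the frame of tote between -0.125 and 0.125 m and y of parcel4 in the frame of tote between -0.135 and 0.135 m and z of parcel4 in the frame of tote between 0.015 and 0.062 m and x of parcel5 in the frame of tote between -0.125 and 0.125 m and y of parcel5 in the frame of tote between -0.135 and 0.135 m and z of parcel5 in the frame of tote between 0.015 and 0.062 m); the robot touches nothing.
It fails at once if a parcel is lifted from the catch tray (centre more than 75 mm above the bench) while the lever is not latched (value of joint lever below 0.33 rad and z of any of parcel1, parcel2, parcel3, parcel4, parcel5 in the frame of drop above 0.075 m).
It fails at once if a bystander (toy car, key bowl, polish tin) is moved more than 30 mm (distance of any of toy_car, key_bowl, polish_tin from where it was at the start of the episode above 0.03 m).
Of parcel1, parcel2, parcel3, parcel4, parcel5 only 3 to 5 are there at a start; the rules pass over those that are not, and their reading is None.
At some moment in a run one of parcel1, parcel2, parcel3, parcel4, parcel5 may be knocked a few centimetres aside while the robot is not near it.
Once in a run the grip may slacken for a moment while it holds something.
It also fails if it takes over 210 s, if anything falls off the work surface, if the arm or the gripper's body presses on something with over 40 N, if the wrist force passes 120 N, or if a joint passes its speed limit or range.

ROBOT

A 6-joint arm with a two-finger parallel gripper is mounted at the origin on the work surface. World frame = base frame: x ahead of the robot, y to its left, z up, the work surface at z = 0. Lengths are in m, angles in rad, forces in N, time in s.
With the tool pointing down it reaches from about 0.375 to 0.9 m from the base axis. Payload 3.1 kg.
Tool frame: the origin (TCP) lies between the finger pads; the fingertips stand 19 mm ahead of it and the grasp point (between the pads) is the TCP; z points along the fingers, y is the line along which they close (so a half turn about z gives the same grasp; the last joint's range is limited). The gripper opens to 87 mm and grips with 3 to 60 N. Pads are 19 mm wide; open, the fingers measure 117 mm over their backs; the gripper's body (75 mm by 190 mm) begins 51 mm behind the grasp point.
Start: joints at [0.936, 0.527, 1.433, -0, 1.181, -0.178], TCP at [0.275, 0.561, 0.209] pointing down, gripper open.
Joint ranges: [-3.08, 3.08], [-0.75, 2.2], [0.22, 2.44], [-1.43, 4.57], [0, 2.65], [-2.85, 2.85]. Speed limits (rad/s): [2.79, 2.79, 3.14, 3.14, 3.14, 3.14].

INTERFACE

Orientations are given as a unit quaternion [x, y, z, w].
In Python, from rig import telemetry, viewer, hand_in gives the robot as it stands. The module is installed in compiled form; this text tells all that it offers.
- The arm moves only by the shell command python3 -m creep 'ROWS' [FORCE]. ROWS is JSON, a list of rows, each an object with "translation": the shift along the tool's x, y, z in mm, a list of three; "roll": the turn about the tool's z in degrees; "gripper": the finger opening in mm, from 0 to 87. In form: [{"translation": [tx, ty, tz], "roll": roll, "gripper": gripper}, ...]. A call has 1 to 5 rows; each row is the pose to reach, as a shift and turn from the pose commanded when the call began, along the tool's axes at that moment; what a row does not reach only later rows make up. A row lasts 1/12 s, in which the tool goes at most 41.7 mm and 7.16 degrees, less where a joint would pass 70% of its speed; a pose out of reach is approached as far as the arm can. A call with a gripper value outside its range is refused whole. The fingers move at their own pace and stop on an object; FORCE is the grip in N (left out, the last holds). Time passes only in rows, so rows that repeat a pose let the fingers close. It gives the time, the measured TCP pose, the force, the opening and the grip force at its end, in the units of the state.
- telemetry.get_obs(): the state, without advancing time (a new reading comes with each control period).
- viewer.camera(name): name is "scene" or "top" or "wrist"; returns the picture (480x640x3 uint8, blue, green, red); there is no depth.
- viewer.camera_info(name): a dict with "intrinsics" (3x3 intrinsics, pixels), "k1" (the pictures are not rectified: a ray, as slopes to the right and down, at radius r is drawn at 1 + k1 r^2 times it, then the intrinsics apply), "rvec" (rotation vector, rad) and "tvec" (3), from world to camera coordinates, as OpenCV has them; the wrist camera has in their place "hand_eye" (4x4, takes a point from camera to tool coordinates, whose origin is the TCP and whose axes are the flange's). Camera axes: x right, y down, z forward; pixel columns grow to the right and rows downward; lengths in m; the calibration is good to about 2 mm. A picture is of the moment at which its call begins: read the wrist's pose just before it. camera_info takes no time and is no camera call.
- hand_in(): hands the job in; it is judged then, once.
Trained networks look in the newest picture that a camera, given by its name, has taken for a name from the list of things; names that differ only in an ending like _2 or _b are one class to them, and where a whole thing is asked for, a point or a joint stands for the part that bears it (a point fixed in the world has none). Each returns a list of dicts, best first, with "p" (0 to 1); they miss things now and then, are a little off and sometimes report something else, mostly with a low value. They report only what shows in the picture. A call takes as long as a camera call. They do not tell look-alikes from the thing itself.
- viewer.recognise(camera, thing): "bbox" ([left, top, width, height] in pixels, round what is visible of it).
The state is a dict: "time": time; "q": joint angles; "joint_velocities": joint speeds; "joint_torque": joint torques, N m; "position": TCP position; "tool_rot": TCP orientation; "ft_force": force on the tool from outside, world axes, zero at the start; "moment": the same for the moment, N m; "grip_width": finger opening in m; "grip_force": force on a finger pad.
Only numpy, scipy, OpenCV 4.12 (cv2) and the standard library are available. Lean on these libraries where they do the work, as an engineer would, in place of code of your own. Each camera call takes 0.05 s, during which the arm holds its last target. There are 200 camera calls.

## Working session

There is one attempt and no reset: what is moved stays moved. The work goes in short steps, Python scripts to look and compute and a shell command to move; the robot and the scene stay as the last step left them, time stands still between calls to the robot, and variables do not carry over. Pictures are saved under pics/ and viewed, at most 14 in all, crops included, and the job is handed in when it is done.

```bash
mkdir -p pics; ls; python3 - <<'E'
from rig import telemetry, viewer
import cv2
o=telemetry.get_obs()
for k in('time','position','tool_rot','ft_force','grip_width'):print(k,o[k])
for n in('scene','top'):
    cv2.imwrite(f'pics/{n}0.png',viewer.camera(n))
    for t in ('drop','lever_pad','tote','parcel1','parcel2','parcel3','parcel4','parcel5','toy_car','key_bowl','polish_tin'):
        print(n,t,[( [round(v) for v in d['bbox']],round(d['p'],2)) for d in viewer.recognise(n,t)])
for n in('scene','top','wrist'):print(viewer.camera_info(n))
E
```

```text
pics
time 0.0
position [0.27464038 0.56056522 0.20805745]
tool_rot [ 2.25956371e-01  9.74136805e-01 -1.00856046e-03 -4.32024154e-04]
ft_force [-0.37467373 -0.60366531 -0.42938415]
grip_width 0.0872284622446015
scene drop [([329, 214, 118, 100], 0.95)]
scene lever_pad [([342, 249, 65, 20], 0.79)]
scene tote [([222, 217, 90, 75], 0.65), ([346, 249, 63, 22], 0.43)]
scene parcel1 [([457, 240, 32, 28], 0.95), ([410, 214, 18, 34], 0.83), ([306, 314, 39, 35], 0.8), ([385, 183, 28, 32], 0.65), ([382, 216, 18, 32], 0.64), ([344, 242, 13, 21], 0.54)]
scene parcel2 [([457, 240, 32, 28], 0.95), ([410, 214, 18, 34], 0.83), ([306, 314, 39, 35], 0.8), ([385, 183, 28, 32], 0.65), ([382, 216, 18, 32], 0.64), ([344, 242, 13, 21], 0.54)]
scene parcel3 [([457, 240, 32, 28], 0.95), ([410, 214, 18, 34], 0.83), ([306, 314, 39, 35], 0.8), ([385, 183, 28, 32], 0.65), ([382, 216, 18, 32], 0.64), ([344, 242, 13, 21], 0.54)]
scene parcel4 [([457, 240, 32, 28], 0.95), ([410, 214, 18, 34], 0.83), ([306, 314, 39, 35], 0.8), ([385, 183, 28, 32], 0.65), ([382, 216, 18, 32], 0.64), ([344, 242, 13, 21], 0.54)]
scene p
[... 1958 characters left out ...]
    ]]), 'k1': -0.01469152461307961, 'rvec': array([ 2.16307569, -2.12127633,  0.16260668]), 'tvec': array([-0.02346079,  0.57857035,  1.63651931])}
{'intrinsics': array([[389.22337171,   0.        , 320.15842268],
       [  0.        , 389.22337171, 238.16425606],
       [  0.        ,   0.        ,   1.        ]]), 'k1': -0.08447502349937772, 'hand_eye': array([[-1.27063258e-03, -9.64202094e-01, -2.65165433e-01,
         7.14749961e-02],
       [ 9.99998980e-01, -1.39821381e-03,  2.92381249e-04,
         1.62383061e-04],
       [-6.52672582e-04, -2.65164790e-01,  9.64202887e-01,
        -1.74601682e-01],
       [ 0.00000000e+00,  0.00000000e+00,  0.00000000e+00,
         1.00000000e+00]])}
```

```bash
python3 - <<'E'
import cv2
a=cv2.imread('pics/top0.png')[120:380,90:510]
cv2.imwrite('pics/topc.png',cv2.resize(a,None,fx=1.9,fy=1.9,interpolation=cv2.INTER_CUBIC))
E
```

```text
(no output)
```

View pics/topc.png

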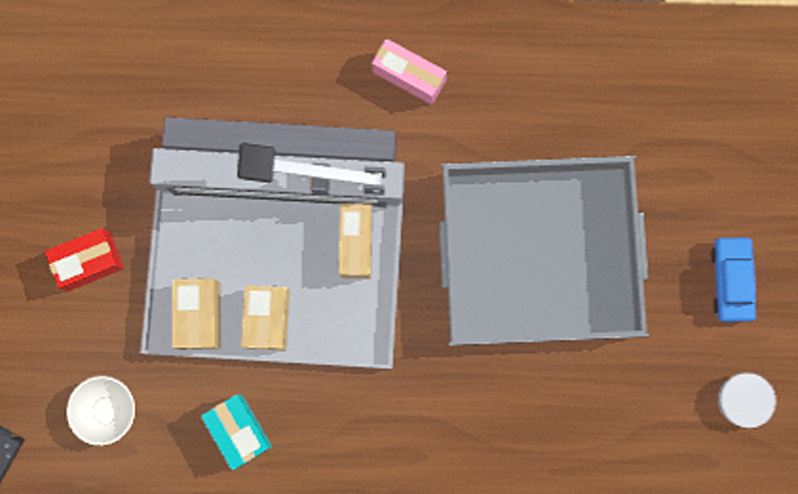

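View pics/scene0.png

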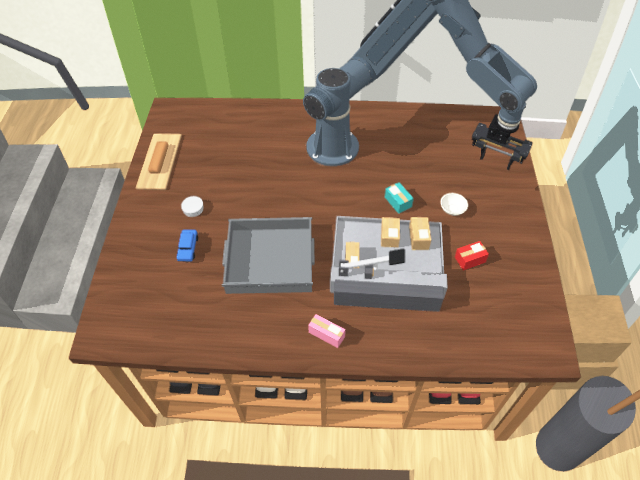

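The pictures show three tan parcels in the tray (topc px (195,313), (265,317), (355,240)). The look-alikes outside it are red (84,260), turquoise (236,432) and pink (410,70), and none is wanted. The black pad is at (256,162), the lever hinge at right (375,180), and the tote is centred near (545,250).

```bash
cat > h.py <<'E'
import numpy as np, cv2
from scipy.spatial.transform import Rotation as R
from scipy.optimize import least_squares
from rig import telemetry, viewer
def cam(n, o=None):
    i=viewer.camera_info(n)
    if n=='wrist':
        T=np.eye(4); T[:3,:3]=R.from_quat(o['tool_rot']).as_matrix(); T[:3,3]=o['position']
        M=np.linalg.inv(T@i['hand_eye']); return i['intrinsics'],i['k1'],M[:3,:3],M[:3,3]
    return i['intrinsics'],i['k1'],R.from_rotvec(i['rvec']).as_matrix(),np.array(i['tvec'])
def proj(c,P):
    K,k,Rm,t=c; P=np.atleast_2d(P)@Rm.T+t; s=P[:,:2]/P[:,2:]
    s=s*(1+k*(s**2).sum(1,keepdims=True)); return s@K[:2,:2].T+K[:2,2]
def plane(c,uv,z):
    K,k,Rm,t=c; uv=np.atleast_2d(np.float64(uv))
    s=cv2.undistortPoints(uv.reshape(-1,1,2),K,np.array([k,0,0,0])).reshape(-1,2)
    d=np.c_[s,np.ones(len(s))]@Rm; C=-Rm.T@t
    return C+d*((z-C[2])/d[:,2])[:,None]
def tool(o,p):  # world point -> shift mm in tool axes
    return R.from_quat(o['tool_rot']).inv().apply(np.array(p)-o['position'])*1000
def fit(c,local,uv,x0):
    f=lambda x:(proj(c,pose(x,local))-uv).ravel()
    r=least_squares(f,x0); return r.x,np.abs(r.fun).max()
def pose(x,L):
    L=np.array(L); a,b,t=x; return np.c_[a+L[:,0]*np.cos(t)-L[:,1]*np.sin(t), b+L[:,0]*np.sin(t)+L[:,1]*np.cos(t), L[:,2]]
E
python3 - <<'E'
from h import *
c=cam('top'); g=lambda l:np.array(l)/1.9+[90,120]
D,r=fit(c,[[-.125,.185,.028],[-.125,-.185,.028],[.11,.185,.075],[.11,-.185,.075],[.21,.185,.085],[.21,-.185,.085]],g([[142,354],[392,367],[153,183],[401,203],[164,118],[395,131]]),[.6,.1,0])
print('drop',D,r)
T,r=fit(c,[[-.131,.141,.06],[-.131,-.141,.06],[.131,.141,.06],[.131,-.141,.06]],g([[450,345],[647,335],[443,164],[635,157]]),[.6,-.2,0])
print('tote',T,r)
print('pad',pose(D,[[.13,.18-.18+0.09,.182]]))
print('pad px',plane(c,g([[256,160]]),.182))
for q in ([[172,280],[216,280],[218,347],[174,348]],[[243,286],[288,288],[286,348],[242,347]],[[341,206],[371,207],[370,276],[340,275]]):
  for z in (.068-.01,.068):
    P=plane(c,g(q),z); 
    print(z,P.mean(0).round(3),[round(np.linalg.norm(P[i]-P[(i+1)%4])*1000) for i in range(4)], np.degrees(np.arctan2(*(P[0]-P[3])[1::-1])).round(1))
o=telemetry.get_obs();print(R.from_quat(o['tool_rot']).as_matrix().round(3))
E
```

```text
drop [ 0.50837569  0.20435836 -0.04221236] 5.98555677676319
tote [ 0.54724975 -0.1936969   0.05983431] 1.0884785393644165
pad [[0.64205787 0.28879221 0.182     ]]
pad px [[0.64646418 0.21450084 0.182     ]]
0.058 [0.443 0.312 0.058] [64, 98, 64, 99] 4.7
0.068 [0.443 0.31  0.068] [64, 97, 63, 98] 4.7
0.058 [0.44  0.211 0.058] [66, 87, 64, 89] 1.5
0.068 [0.439 0.21  0.068] [65, 87, 63, 88] 1.5
0.058 [0.555 0.082 0.058] [44, 102, 44, 102] 0.9
0.068 [0.553 0.082 0.068] [44, 102, 44, 102] 0.9
[[-0.898  0.44  -0.   ]
 [ 0.44   0.898 -0.   ]
 [ 0.    -0.    -1.   ]]
```

```bash
python3 -m creep '[{"translation":[-35,-10,-15],"roll":0,"gripper":0},{"translation":[-70,-20,-30],"roll":0,"gripper":0},{"translation":[-105,-30,-50],"roll":0,"gripper":0},{"translation":[-140,-40,-60],"roll":0,"gripper":0},{"translation":[-160,-48,-60],"roll":0,"gripper":0}]' 20
python3 -m creep '[{"translation":[-38,-10,0],"roll":0,"gripper":0},{"translation":[-76,-20,0],"roll":0,"gripper":0},{"translation":[-114,-30,0],"roll":0,"gripper":0},{"translation":[-145,-40,0],"roll":0,"gripper":0},{"translation":[-160,-48,0],"roll":0,"gripper":0}]'
python3 -m creep '[{"translation":[-38,-10,0],"roll":-7,"gripper":0},{"translation":[-76,-20,0],"roll":-14,"gripper":0},{"translation":[-110,-30,0],"roll":-21,"gripper":0},{"translation":[-110,-47,0],"roll":-27,"gripper":0},{"translation":[-110,-47,0],"roll":-27,"gripper":0}]'
python3 - <<'E'
from h import *
o=telemetry.get_obs(); im=viewer.camera('wrist'); cv2.imwrite('pics/w1.png',im)
print(o['position'],o['time'],o['ft_force'],R.from_quat(o['tool_rot']).as_matrix().round(3),o['grip_width'])
E
```

```text
time: 1.62
position: [0.4019, 0.4467, 0.2722]
tool_rot: [0.227, 0.974, 0.002, 0.003]
ft_force: [0.6, 1.0, -0.1]
grip_width: 0.0617
grip_force: 0.0
time: 2.03
position: [0.5238, 0.3313, 0.2691]
tool_rot: [0.227, 0.974, -0.0, 0.001]
ft_force: [0.5, -0.4, -1.0]
grip_width: 0.028
grip_force: 0.0
time: 2.45
position: [0.5988, 0.2398, 0.2684]
tool_rot: [-0.007, 1.0, -0.001, -0.001]
ft_force: [-0.1, -0.1, 0.4]
grip_width: 0.0014
grip_force: 0.0
[0.59881815 0.23980111 0.26837349] 2.45 [-0.13409489 -0.11335936  0.37272088] [[-1.    -0.013 -0.002]
 [-0.013  1.    -0.002]
 [ 0.002 -0.002 -1.   ]] 0.0014121535633967726
```

View pics/w1.png

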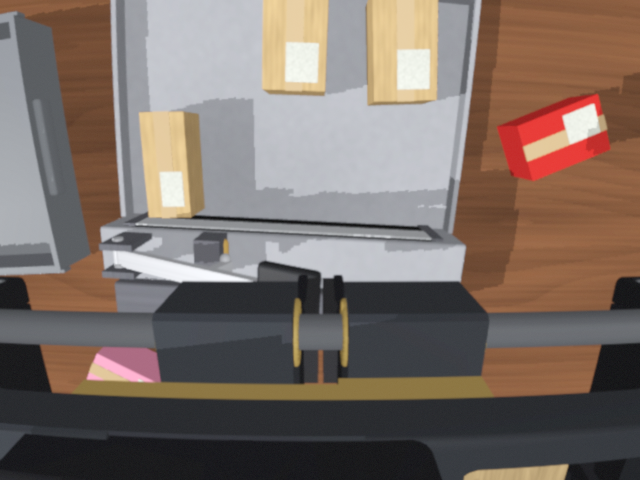

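The wrist view shows all three parcels, with the pad's near edge at about (290,268) and the block's front top corners at about (103,226) and (463,241).

```bash
python3 - <<'E'
from h import *
o=telemetry.get_obs(); c=cam('wrist',o)
P=plane(c,[[103,226],[463,241]],.075); print('corners',P, np.linalg.norm(P[0]-P[1]))
print('pad near edge',plane(c,[[260,264],[320,271]],.182))
print('hinge-ish',plane(c,[[118,256]],.105))
ct=cam('top'); g=lambda l:np.array(l)/1.9+[90,120]
D,r=fit(ct,[[-.125,.185,.028],[-.125,-.185,.028],[.11,.185,.075],[.11,-.185,.075]],g([[142,354],[392,367],[153,183],[401,203]]),[.6,.1,0]); print(D,r)
X=plane(ct,g([[240,144],[274,147],[273,180],[239,178]]),.182);print('pad corners',X.mean(0),X)
print('tool shift to pad',tool(o,[.646,.219,.26]))
E
```

```text
corners [[0.61728524 0.02470485 0.075     ]
 [0.62938547 0.38417605 0.075     ]] 0.35967479665481533
pad near edge [[0.61799099 0.19913646 0.182     ]
 [0.62281972 0.24182869 0.182     ]]
hinge-ish [[0.63871695 0.05303761 0.105     ]]
[ 0.50701179  0.20348251 -0.04683556] 2.299167123892346
pad corners [0.64338502 0.21369157 0.182     ] [[0.66847633 0.23743244 0.182     ]
 [0.66516691 0.19052633 0.182     ]
 [0.61900922 0.19008777 0.182     ]
 [0.62088764 0.23671975 0.182     ]]
tool shift to pad [-47.50571806 -23.44859152   8.56943246]
```

```bash
python3 -m creep '[{"translation":[-30,-10,0],"roll":0,"gripper":0},{"translation":[-43,-16,20],"roll":0,"gripper":0},{"translation":[-43,-16,45],"roll":0,"gripper":0},{"translation":[-43,-16,55],"roll":0,"gripper":0},{"translation":[-43,-16,55],"roll":0,"gripper":0}]' 30
python3 -m creep '[{"translation":[0,0,10],"roll":0,"gripper":0},{"translation":[0,0,20],"roll":0,"gripper":0},{"translation":[0,0,30],"roll":0,"gripper":0},{"translation":[0,0,40],"roll":0,"gripper":0},{"translation":[0,0,40],"roll":0,"gripper":0}]'
```

```text
time: 2.92
position: [0.6384, 0.229, 0.2105]
tool_rot: [-0.008, 1.0, -0.0, -0.004]
ft_force: [0.2, -0.4, -0.0]
grip_width: 0.0006
grip_force: 0.0
time: 3.33
position: [0.6403, 0.2281, 0.172]
tool_rot: [-0.008, 1.0, -0.0, -0.001]
ft_force: [0.8, -0.7, 0.2]
grip_width: 0.0002
grip_force: 0.7
```

```bash
python3 - <<'E'
from h import *
im=viewer.camera('top'); cv2.imwrite('pics/t1.png',cv2.resize(im[170:270,170:320],None,fx=4,fy=4,interpolation=cv2.INTER_CUBIC))
im=viewer.camera('scene'); cv2.imwrite('pics/s1.png',cv2.resize(im[150:330,310:470],None,fx=3.3,fy=3.3,interpolation=cv2.INTER_CUBIC))
print(telemetry.get_obs()['ft_force'])
E
```

```text
[-0.7355743   0.07786766  1.96706819]
```

View pics/s1.png

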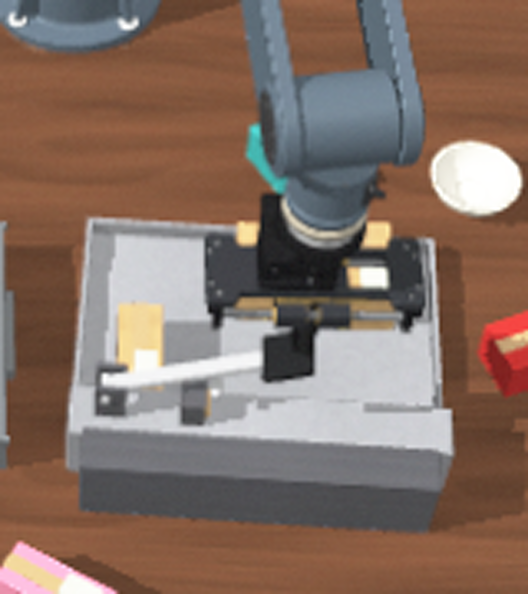

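In the scene crop the shut fingertips sit on the pad at about (302,342), so I keep pressing.

```bash
python3 -m creep '[{"translation":[-3,0,8],"roll":0,"gripper":0},{"translation":[-3,0,16],"roll":0,"gripper":0},{"translation":[-3,0,22],"roll":0,"gripper":0},{"translation":[-3,0,28],"roll":0,"gripper":0},{"translation":[-3,0,28],"roll":0,"gripper":0}]'
python3 -m creep '[{"translation":[0,0,4],"roll":0,"gripper":0},{"translation":[0,0,8],"roll":0,"gripper":0},{"translation":[0,0,11],"roll":0,"gripper":0},{"translation":[0,0,11],"roll":0,"gripper":0}]'
```

```text
time: 3.85
position: [0.6441, 0.2281, 0.1445]
tool_rot: [-0.008, 1.0, -0.0, -0.001]
ft_force: [1.3, -0.1, 1.5]
grip_width: 0.0007
grip_force: 1.0
time: 4.18
position: [0.6444, 0.2283, 0.1345]
tool_rot: [-0.008, 1.0, 0.0, -0.0]
ft_force: [0.9, 0.6, 1.6]
grip_width: 0.0004
grip_force: 1.2
```

```bash
python3 -m creep '[{"translation":[0,0,3],"roll":0,"gripper":0},{"translation":[0,0,3],"roll":0,"gripper":0}]'
python3 -m creep '[{"translation":[0,0,2],"roll":0,"gripper":0},{"translation":[0,0,2],"roll":0,"gripper":0}]'
```

```text
time: 4.35
position: [0.6445, 0.2283, 0.1318]
tool_rot: [-0.008, 1.0, 0.0, 0.0]
ft_force: [0.7, 1.3, 3.5]
grip_width: 0.0003
grip_force: 1.2
time: 4.52
position: [0.6445, 0.2284, 0.1299]
tool_rot: [-0.008, 1.0, 0.0, 0.0]
ft_force: [0.6, 1.5, 2.6]
grip_width: 0.0005
grip_force: 1.2
```

```bash
python3 -m creep '[{"translation":[0,0,2],"roll":0,"gripper":0},{"translation":[0,0,2],"roll":0,"gripper":0},{"translation":[0,0,2],"roll":0,"gripper":0}]'
python3 -m creep '[{"translation":[0,0,-20],"roll":0,"gripper":0},{"translation":[0,0,-50],"roll":0,"gripper":0},{"translation":[0,0,-90],"roll":0,"gripper":0},{"translation":[30,0,-130],"roll":0,"gripper":0},{"translation":[70,0,-140],"roll":0,"gripper":0}]'
python3 -m creep '[{"translation":[40,0,0],"roll":0,"gripper":75},{"translation":[80,0,0],"roll":0,"gripper":75},{"translation":[120,0,0],"roll":0,"gripper":75},{"translation":[130,0,0],"roll":0,"gripper":75},{"translation":[130,0,0],"roll":0,"gripper":75}]'
python3 - <<'E'
from h import *
im=viewer.camera('scene'); cv2.imwrite('pics/s2.png',cv2.resize(im[150:330,310:470],None,fx=3.3,fy=3.3,interpolation=cv2.INTER_CUBIC))
E
```

```text
time: 4.77
position: [0.6445, 0.2283, 0.128]
tool_rot: [-0.008, 1.0, 0.0, 0.0]
ft_force: [-0.1, 1.9, 3.0]
grip_width: 0.0008
grip_force: 1.3
time: 5.18
position: [0.5853, 0.2266, 0.2701]
tool_rot: [-0.007, 1.0, 0.0, 0.005]
ft_force: [0.8, 0.8, 0.8]
grip_width: 0.0003
grip_force: 0.0
time: 5.6
position: [0.4461, 0.2246, 0.2655]
tool_rot: [-0.008, 1.0, -0.001, -0.002]
ft_force: [0.5, 0.7, 0.2]
grip_width: 0.0259
grip_force: 0.0
```

View pics/s2.png

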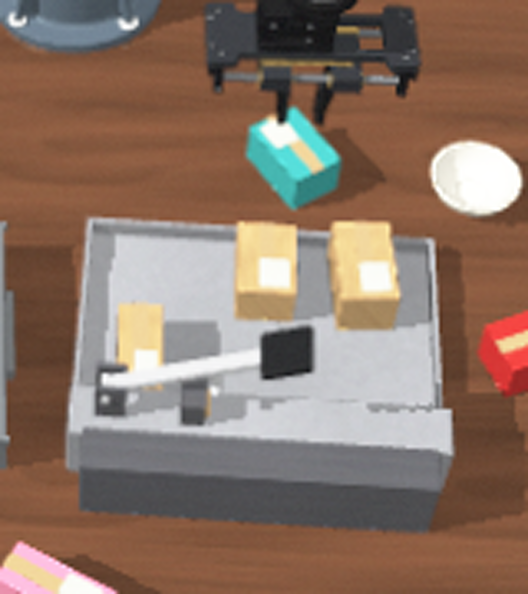

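The lever is unchanged (pad still raised at (288,355)), so the fingers missed it. I'll triangulate the pad from both fixed cameras.

```bash
cat >> h.py <<'E'
def tri(obs): # [(cam,uv)]
    f=lambda p:np.concatenate([(proj(c,p)-u).ravel() for c,u in obs])
    r=least_squares(f,[.6,.1,.1]); return r.x,np.abs(r.fun).max()
E
python3 - <<'E'
from h import *
ct,cs=cam('top'),cam('scene')
g=lambda u:np.array(u)/1.9+[90,120]; s=lambda u:np.array(u)/3.3+[310,150]
print(viewer.camera('top').shape,[ (d['bbox'],d['p']) for d in viewer.recognise('top','lever_pad')])
print('pad',tri([(ct,g([256,162])),(cs,s([288,352]))]))
print('hinge',tri([(ct,g([374,178])),(cs,s([110,377]))]))
print('block corner R', tri([(ct,g([401,203])),(cs,s([70,415]))]))
im=viewer.camera('top');a=im[170:270,150:330]
cv2.imwrite('pics/t2.png',cv2.resize(a,None,fx=4.4,fy=4.4,interpolation=cv2.INTER_CUBIC))
for z in (.116,.15,.182): print(proj(cs,[.6445,.228,z])-[310,150], 3.3*(proj(cs,[.6445,.228,z])-[310,150]))
E
```

```text
(480, 640, 3) [([212.8, 195.8, 77.0, 22.7], 0.92), ([124.8, 317.1, 34.9, 38.2], 0.31)]
pad (array([0.64521635, 0.21752499, 0.17448724]), np.float64(0.8922333517173229))
hinge (array([0.63777668, 0.05621041, 0.11428384]), np.float64(0.4920398608806522))
block corner R (array([0.61920628, 0.01852353, 0.01739104]), np.float64(0.37802485956689225))
[[ 87.89831244 117.37133731]] [[290.06443106 387.32541311]]
[[ 89.00067017 111.20755506]] [[293.70221156 366.98493171]]
[[ 90.0670236  105.22677637]] [[297.22117787 347.24836201]]
```

View pics/t2.png

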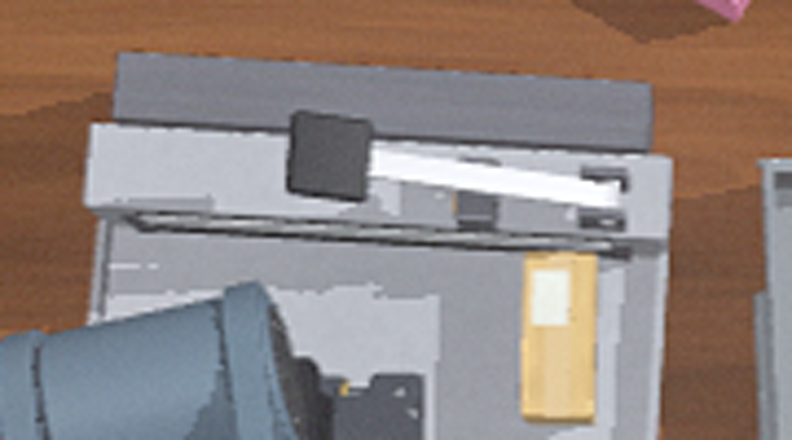

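View pics/t1.png

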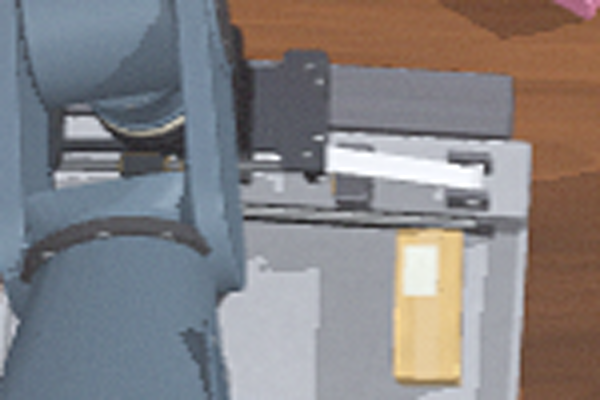

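```bash
python3 - <<'E'
from h import *
ct,cs=cam('top'),cam('scene')
# self-check: fingers at current pose
o=telemetry.get_obs();print(o['position'],o['grip_width'])
Rt=R.from_quat(o['tool_rot']).as_matrix(); tip=o['position']+Rt@[0,0,.019]
print('tip',tip,'scene px in s2 crop',3.3*(proj(cs,tip)-[310,150]),'top px',proj(ct,tip), proj(ct,o['position']-Rt@[0,0,.06]))
E
```

```text
[0.45265563 0.22513162 0.26594544] 0.04165507097133652
tip [0.45269143 0.22513053 0.24694547] scene px in s2 crop [[293.11448887 142.50856047]] top px [[213.36960483 276.05337571]] [[207.88623345 273.02262434]]
```

The fingertips appear about 7 px off their predicted position in the scene view. I'll hover over the pad and check that before pressing.

```bash
python3 -m creep '[{"translation":[-40,1,0],"roll":0,"gripper":0},{"translation":[-80,2,0],"roll":0,"gripper":0},{"translation":[-120,3,0],"roll":0,"gripper":0},{"translation":[-160,4,0],"roll":0,"gripper":0},{"translation":[-195,4,0],"roll":0,"gripper":0}]' 30
python3 -m creep '[{"translation":[-2,0,15],"roll":0,"gripper":0},{"translation":[-2,0,35],"roll":0,"gripper":0},{"translation":[-2,0,35],"roll":0,"gripper":0},{"translation":[-2,0,35],"roll":0,"gripper":0},{"translation":[-2,0,35],"roll":0,"gripper":0}]'
python3 - <<'E'
from h import *
cs=cam('scene')
o=telemetry.get_obs();im=viewer.camera('scene');w=viewer.camera('wrist')
print(o['position'],o['grip_width'])
Rt=R.from_quat(o['tool_rot']).as_matrix(); tip=o['position']+Rt@[0,0,.019]
a=cv2.resize(im[190:290,330:430],None,fx=4,fy=4,interpolation=cv2.INTER_CUBIC)
b=w[150:450,120:520]; b=np.vstack([b,np.zeros((100,400,3),np.uint8)])
print('tip pred',4*(proj(cs,tip)-[330,190]),proj(cam('wrist',o),tip)-[120,150])
a=np.clip(a.astype(float)*1.8,0,255).astype(np.uint8);b=np.clip(b.astype(float)*1.8,0,255).astype(np.uint8)
cv2.imwrite('pics/s3.png',np.hstack([a,b]))
E
```

```text
time: 6.22
position: [0.6496, 0.2317, 0.2649]
tool_rot: [-0.007, 1.0, -0.0, 0.001]
ft_force: [0.7, 0.7, 0.2]
grip_width: 0.0243
grip_force: 0.0
time: 6.63
position: [0.6482, 0.2321, 0.231]
tool_rot: [-0.008, 1.0, 0.0, 0.0]
ft_force: [-0.1, 0.5, 0.4]
grip_width: 0.0009
grip_force: 0.0
[0.64823247 0.23213384 0.23101254] 0.0008863160492083536
tip pred [[290.10194131 242.0623813 ]] [[200.64992083 121.36312935]]
```

View pics/s3.png

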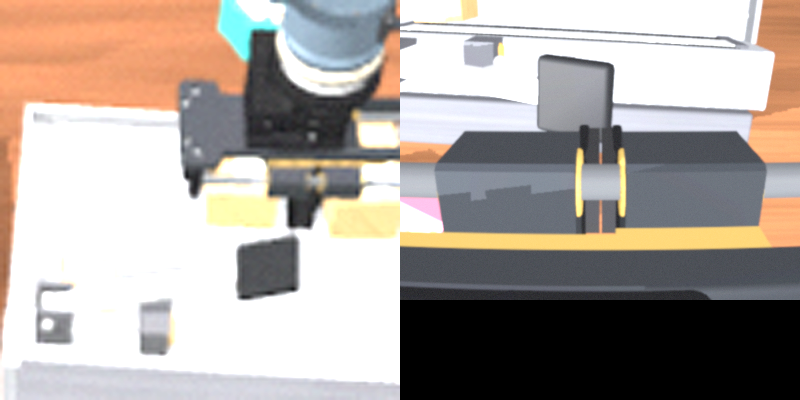

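```bash
python3 - <<'E'
from h import *
o=telemetry.get_obs();c=cam('wrist',o);cs=cam('scene')
for z in (.17,.182): print(plane(c,[[295,242],[258,207],[332,215],[331,283],[258,281]],z))
print('scene pad z.182', plane(cs,[[330+268/4,190+267/4]],.182), 'pred scene of (.63,.22,.182)',proj(cs,[.63,.22,.182]))
print(plane(cs,[[330+302/4,190+228/4]],.212))
E
```

```text
[[0.6448936  0.21622953 0.17      ]
 [0.62266611 0.19335943 0.17      ]
 [0.62711089 0.23926526 0.17      ]
 [0.67243434 0.23963395 0.17      ]
 [0.6717616  0.19193397 0.17      ]]
[[0.6414179  0.2169787  0.182     ]
 [0.62031718 0.19526794 0.182     ]
 [0.62453665 0.2388467  0.182     ]
 [0.66756254 0.2391967  0.182     ]
 [0.6669239  0.19391474 0.182     ]]
scene pad z.182 [[0.65044822 0.21849283 0.182     ]] pred scene of (.63,.22,.182) [[397.26356277 251.23985945]]
[[0.6349784  0.24160711 0.212     ]]
```

```bash
python3 -m creep '[{"translation":[4,-14,0],"roll":0,"gripper":0},{"translation":[4,-14,10],"roll":0,"gripper":0},{"translation":[4,-14,25],"roll":0,"gripper":0},{"translation":[4,-14,30],"roll":0,"gripper":0},{"translation":[4,-14,30],"roll":0,"gripper":0}]' 30
python3 -m creep '[{"translation":[0,0,10],"roll":0,"gripper":0},{"translation":[0,0,20],"roll":0,"gripper":0},{"translation":[0,0,30],"roll":0,"gripper":0},{"translation":[0,0,40],"roll":0,"gripper":0},{"translation":[0,0,40],"roll":0,"gripper":0}]'
python3 - <<'E'
from h import *
o=telemetry.get_obs();im=viewer.camera('scene');w=viewer.camera('wrist');print(o['position'],o['ft_force'])
a=cv2.resize(im[190:290,330:430],None,fx=4,fy=4,interpolation=cv2.INTER_CUBIC)
b=w[150:450,120:520]; b=np.vstack([b,np.zeros((100,400,3),np.uint8)])
a=np.clip(a.astype(float)*2,0,255).astype(np.uint8);b=np.clip(b.astype(float)*1.8,0,255).astype(np.uint8)
cv2.imwrite('pics/s4.png',np.hstack([a,b]))
E
```

```text
time: 7.15
position: [0.642, 0.2175, 0.199]
tool_rot: [-0.007, 1.0, -0.0, -0.002]
ft_force: [0.4, 0.5, -0.6]
grip_width: 0.0003
grip_force: 0.0
time: 7.57
position: [0.6425, 0.218, 0.1582]
tool_rot: [-0.008, 1.0, -0.0, -0.002]
ft_force: [1.0, -0.3, 1.6]
grip_width: 0.0002
grip_force: 0.8
[0.64248508 0.2179595  0.15822889] [ 1.03074724 -0.30621558  1.60947943]
```

View pics/s4.png

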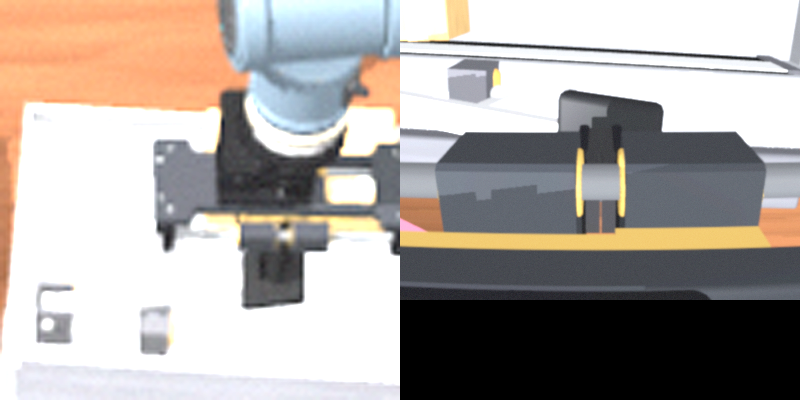

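The tips are on the pad and it has dropped (lower edge at 307, was 297). The earlier press had stopped before the snap, so I press deeper.

```bash
python3 -m creep '[{"translation":[0,1,8],"roll":0,"gripper":0},{"translation":[0,2,16],"roll":0,"gripper":0},{"translation":[0,3,24],"roll":0,"gripper":0},{"translation":[0,3,28],"roll":0,"gripper":0},{"translation":[0,3,28],"roll":0,"gripper":0}]'
python3 -m creep '[{"translation":[0,0,3],"roll":0,"gripper":0},{"translation":[0,0,6],"roll":0,"gripper":0},{"translation":[0,0,6],"roll":0,"gripper":0}]'
python3 -m creep '[{"translation":[0,0,3],"roll":0,"gripper":0},{"translation":[0,0,5],"roll":0,"gripper":0},{"translation":[0,0,5],"roll":0,"gripper":0}]'
python3 - <<'E'
from h import *
for i in range(2): viewer.camera('scene'); o=telemetry.get_obs(); print(o['position'],o['ft_force'])
E
```

```text
time: 8.08
position: [0.6432, 0.2214, 0.1316]
tool_rot: [-0.008, 1.0, 0.0, -0.0]
ft_force: [-0.6, 0.7, 3.2]
grip_width: 0.0003
grip_force: 1.2
time: 8.33
position: [0.6434, 0.2214, 0.1265]
tool_rot: [-0.008, 1.0, 0.0, -0.0]
ft_force: [0.1, 2.8, 2.8]
grip_width: 0.0007
grip_force: 1.3
time: 8.58
position: [0.6437, 0.2218, 0.1244]
tool_rot: [-0.008, 1.0, 0.0, 0.001]
ft_force: [-2.7, 0.9, 12.7]
grip_width: 0.0003
grip_force: 6.0
[0.64374959 0.22172797 0.12449268] [-3.43842112  2.33699552 12.71246043]
[0.64372855 0.22175114 0.12447509] [-2.49033979  1.41528478 12.00554486]
```

```bash
python3 -m creep '[{"translation":[0,0,2],"roll":0,"gripper":0},{"translation":[0,0,4],"roll":0,"gripper":0},{"translation":[0,0,4],"roll":0,"gripper":0}]'
python3 -m creep '[{"translation":[0,0,2],"roll":0,"gripper":0},{"translation":[0,0,2],"roll":0,"gripper":0}]'
```

```text
time: 8.93
position: [0.6438, 0.2224, 0.1201]
tool_rot: [-0.008, 1.0, 0.001, 0.001]
ft_force: [-1.1, 4.3, 7.6]
grip_width: 0.0004
grip_force: 3.6
time: 9.1
position: [0.6438, 0.2225, 0.1175]
tool_rot: [-0.008, 1.0, 0.001, 0.001]
ft_force: [0.6, 3.1, 5.3]
grip_width: 0.0005
grip_force: 2.4
```

Past the peak (force falling), so I keep going towards the stop.

```bash
python3 -m creep '[{"translation":[0,1,4],"roll":0,"gripper":0},{"translation":[0,2,8],"roll":0,"gripper":0},{"translation":[0,2,12],"roll":0,"gripper":0},{"translation":[0,2,12],"roll":0,"gripper":0}]'
python3 -m creep '[{"translation":[0,0,3],"roll":0,"gripper":0},{"translation":[0,0,5],"roll":0,"gripper":0},{"translation":[0,0,5],"roll":0,"gripper":0}]'
```

```text
time: 9.43
position: [0.6435, 0.2234, 0.1037]
tool_rot: [-0.008, 1.0, 0.0, 0.0]
ft_force: [0.8, 2.5, 1.8]
grip_width: 0.0004
grip_force: 1.2
time: 9.68
position: [0.6435, 0.2236, 0.0985]
tool_rot: [-0.008, 1.0, 0.0, 0.0]
ft_force: [-1.4, 2.6, 4.2]
grip_width: 0.0004
grip_force: 1.9
```

```bash
python3 -m creep '[{"translation":[0,0,2],"roll":0,"gripper":0},{"translation":[0,0,3],"roll":0,"gripper":0},{"translation":[0,0,3],"roll":0,"gripper":0}]'
python3 -m creep '[{"translation":[0,0,1],"roll":0,"gripper":0},{"translation":[0,0,2],"roll":0,"gripper":0},{"translation":[0,0,2],"roll":0,"gripper":0}]'
```

```text
time: 9.93
position: [0.6436, 0.2236, 0.0981]
tool_rot: [-0.008, 1.0, 0.0, 0.0]
ft_force: [-3.6, 2.5, 13.0]
grip_width: 0.0004
grip_force: 6.3
time: 10.18
position: [0.6437, 0.2236, 0.0979]
tool_rot: [-0.008, 1.0, 0.0, 0.001]
ft_force: [-5.5, 1.6, 19.7]
grip_width: 0.0004
grip_force: 10.0
```

```bash
python3 -m creep '[{"translation":[0,0,-20],"roll":0,"gripper":0},{"translation":[0,0,-60],"roll":0,"gripper":0},{"translation":[0,0,-100],"roll":0,"gripper":0},{"translation":[30,0,-130],"roll":0,"gripper":0},{"translation":[70,0,-140],"roll":0,"gripper":0}]'
python3 -m creep '[{"translation":[40,0,0],"roll":0,"gripper":78},{"translation":[80,0,0],"roll":0,"gripper":78},{"translation":[120,0,0],"roll":0,"gripper":78},{"translation":[140,0,0],"roll":0,"gripper":78},{"translation":[140,0,0],"roll":0,"gripper":78}]'
python3 - <<'E'
from h import *
im=viewer.camera('scene');w=viewer.camera('wrist');o=telemetry.get_obs();print(o['position'],o['time'])
a=cv2.resize(im[150:320,320:460],(560,680)) if 0 else cv2.resize(im[170:300,320:455],None,fx=3,fy=3,interpolation=cv2.INTER_CUBIC)
b=cv2.resize(w,(390,293)); b=np.vstack([b,np.zeros((a.shape[0]-293,390,3),np.uint8)])
cv2.imwrite('pics/w2.png',w); cv2.imwrite('pics/s5.png',np.hstack([a,b])[:,:800])
E
```

```text
time: 10.6
position: [0.5789, 0.2212, 0.2383]
tool_rot: [-0.007, 1.0, 0.0, 0.006]
ft_force: [0.5, 1.6, 0.6]
grip_width: 0.0005
grip_force: 0.0
time: 11.02
position: [0.427, 0.2186, 0.2329]
tool_rot: [-0.009, 1.0, -0.002, -0.004]
ft_force: [-0.1, 0.1, -0.4]
grip_width: 0.026
grip_force: 0.0
[0.43353912 0.21940353 0.23374342] 11.1167
```

View pics/s5.png

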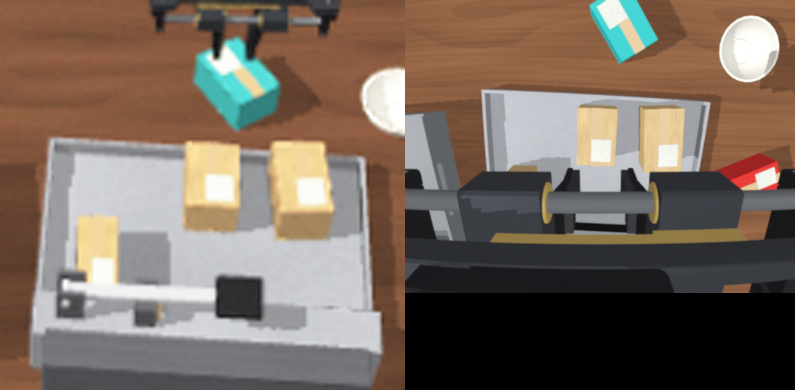

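Lever latched: the bar is now level and the pad is down at (240,297). Next I check the wrist-camera parcel positions against the top camera, since the tip height seemed biased.

```bash
cat >> h.py <<'E'
def tan(im,c,z,lo=(8,40,120),hi=(25,190,255)):
    "tan cardboard blobs as (centre, sides, yaw deg) on plane z"
    m=cv2.inRange(cv2.cvtColor(im,cv2.COLOR_BGR2HSV),lo,hi)
    m=cv2.morphologyEx(m,cv2.MORPH_OPEN,np.ones((3,3)))
    out=[]
    for k in cv2.findContours(m,cv2.RETR_EXTERNAL,cv2.CHAIN_APPROX_NONE)[0]:
        if cv2.contourArea(k)<150: continue
        P=plane(c,k.reshape(-1,2),z)[:,:2]*1000
        (x,y),(w,h),a=cv2.minAreaRect(P.astype(np.float32))
        if w<h: w,h,a=h,w,a+90
        out.append((round(x),round(y),round(w),round(h),round((a+90)%180-90,1)))
    return [b for b in out if 350<b[0]<700 and -350<b[1]<420 and 60<b[2]<140]
E
python3 - <<'E'
from h import *
o=telemetry.get_obs(); t=viewer.camera('top'); w=viewer.camera('wrist')
print(o['position'])
cv2.imwrite('pics/t5.png',t)
for z in (.04,.06):
  print(z,'top',tan(t,cam('top'),z)); print('wrist',tan(w,cam('wrist',o),z))
  print('scene',tan(viewer.camera('scene'),cam('scene'),z))
E
```

```text
[0.43353912 0.21940353 0.23374342]
0.04 top [(559, 85, 108, 48, 1.1)]
wrist [(567, 334, 80, 19, 7.6), (570, 109, 81, 20, -5.9), (448, 316, 112, 72, 3.1), (444, 213, 99, 63, -1.5)]
scene []
0.06 top [(557, 84, 107, 47, 1.1)]
wrist [(555, 327, 76, 18, 7.6), (558, 115, 77, 18, -5.9), (444, 311, 106, 68, 3.1), (440, 213, 94, 60, -1.5)]
scene []
```

```bash
python3 -m creep '[{"translation":[-5,38,0],"roll":-3,"gripper":78},{"translation":[-11,76,20],"roll":-3,"gripper":78},{"translation":[-11,92,50],"roll":-3,"gripper":78},{"translation":[-11,92,85],"roll":-3,"gripper":78},{"translation":[-11,92,85],"roll":-3,"gripper":78}]' 25
python3 -m creep '[{"translation":[0,0,0],"roll":0,"gripper":78},{"translation":[0,0,20],"roll":0,"gripper":78},{"translation":[0,0,40],"roll":0,"gripper":78},{"translation":[0,0,55],"roll":0,"gripper":78},{"translation":[0,0,65],"roll":0,"gripper":78}]'
python3 -m creep '[{"translation":[0,0,10],"roll":0,"gripper":78},{"translation":[0,0,35],"roll":0,"gripper":78},{"translation":[0,0,35],"roll":0,"gripper":78}]'
python3 - <<'E'
from h import *
o=telemetry.get_obs();w=viewer.camera('wrist');cv2.imwrite('pics/w3.png',w);print(o['position'],o['ft_force'])
E
```

```text
time: 11.73
position: [0.44, 0.3112, 0.1426]
tool_rot: [-0.035, 0.999, -0.002, -0.006]
ft_force: [-1.2, -1.3, 0.2]
grip_width: 0.0764
grip_force: 0.0
time: 12.15
position: [0.445, 0.3118, 0.0847]
tool_rot: [-0.033, 0.999, 0.0, 0.001]
ft_force: [0.1, 0.1, 0.4]
grip_width: 0.0779
grip_force: 0.0
time: 12.4
position: [0.4426, 0.3112, 0.047]
tool_rot: [-0.033, 0.999, -0.001, -0.002]
ft_force: [-0.7, -0.8, -0.6]
grip_width: 0.0782
grip_force: 0.0
[0.44256332 0.31121241 0.04703536] [-0.74378224 -0.78470374 -0.58898548]
```

Now descend gently, watching for floor contact.

```bash
python3 -m creep '[{"translation":[0,0,5],"roll":0,"gripper":78},{"translation":[0,0,10],"roll":0,"gripper":78},{"translation":[0,0,10],"roll":0,"gripper":78}]'
python3 -m creep '[{"translation":[0,0,0],"roll":0,"gripper":50},{"translation":[0,0,0],"roll":0,"gripper":50},{"translation":[0,0,0],"roll":0,"gripper":50},{"translation":[0,0,0],"roll":0,"gripper":50},{"translation":[0,0,0],"roll":0,"gripper":50}]' 25
python3 -m creep '[{"translation":[0,0,0],"roll":0,"gripper":50},{"translation":[0,0,0],"roll":0,"gripper":50},{"translation":[0,0,0],"roll":0,"gripper":50}]' 25
```

```text
time: 12.7
position: [0.4436, 0.3122, 0.0391]
tool_rot: [-0.034, 0.999, 0.0, 0.0]
ft_force: [0.3, -0.6, -0.5]
grip_width: 0.0784
grip_force: 0.0
time: 13.12
position: [0.4436, 0.3125, 0.0393]
tool_rot: [-0.034, 0.999, 0.0, 0.0]
ft_force: [-1.0, 0.8, 2.8]
grip_width: 0.0595
grip_force: 25.0
time: 13.37
position: [0.4436, 0.3125, 0.0393]
tool_rot: [-0.034, 0.999, 0.0, 0.0]
ft_force: [-1.4, 2.1, 4.8]
grip_width: 0.0597
grip_force: 25.0
```

Gripped at 59.6 mm, which fits a 60 mm wide parcel. I lift it and carry it to tote slot C.

```bash
python3 -m creep '[{"translation":[0,0,-20],"roll":0,"gripper":50},{"translation":[0,0,-50],"roll":0,"gripper":50},{"translation":[0,0,-85],"roll":0,"gripper":50},{"translation":[0,0,-120],"roll":0,"gripper":50},{"translation":[0,0,-130],"roll":0,"gripper":50}]' 35
python3 -m creep '[{"translation":[-5,-30,0],"roll":0,"gripper":50},{"translation":[-10,-65,0],"roll":0,"gripper":50},{"translation":[-15,-105,0],"roll":0,"gripper":50},{"translation":[-20,-145,0],"roll":0,"gripper":50},{"translation":[-25,-185,0],"roll":0,"gripper":50}]'
python3 -m creep '[{"translation":[-5,-40,0],"roll":0,"gripper":50},{"translation":[-10,-80,0],"roll":0,"gripper":50},{"translation":[-15,-120,0],"roll":0,"gripper":50},{"translation":[-20,-160,0],"roll":0,"gripper":50},{"translation":[-25,-195,0],"roll":0,"gripper":50}]'
python3 -m creep '[{"translation":[-5,-40,0],"roll":0,"gripper":50},{"translation":[-10,-80,0],"roll":0,"gripper":50},{"translation":[-15,-120,0],"roll":0,"gripper":50},{"translation":[-18,-160,0],"roll":0,"gripper":50},{"translation":[-18,-195,0],"roll":0,"gripper":50}]'
python3 -m creep '[{"translation":[0,0,0],"roll":0,"gripper":50},{"translation":[0,0,0],"roll":0,"gripper":50},{"translation":[0,0,0],"roll":0,"gripper":50}]'
```

```text
time: 13.78
position: [0.4457, 0.3129, 0.173]
tool_rot: [-0.034, 0.999, 0.001, 0.004]
ft_force: [1.4, 1.6, -1.9]
grip_width: 0.0593
grip_force: 35.0
time: 14.2
position: [0.4797, 0.1274, 0.1677]
tool_rot: [-0.035, 0.999, -0.0, -0.001]
ft_force: [0.9, 0.1, -1.6]
grip_width: 0.0594
grip_force: 35.0
time: 14.62
position: [0.518, -0.0663, 0.1676]
tool_rot: [-0.034, 0.999, -0.0, -0.001]
ft_force: [0.3, 0.6, -1.4]
grip_width: 0.0594
grip_force: 35.0
time: 15.03
position: [0.5497, -0.2597, 0.1673]
tool_rot: [-0.034, 0.999, 0.0, -0.001]
ft_force: [-0.0, -0.1, -1.3]
grip_width: 0.0598
grip_force: 35.0
time: 15.28
position: [0.5486, -0.2562, 0.1672]
tool_rot: [-0.033, 0.999, 0.001, -0.002]
ft_force: [-0.3, -0.4, -2.3]
grip_width: 0.0595
grip_force: 35.0
```

```bash
python3 -m creep '[{"translation":[0,0,25],"roll":0,"gripper":50},{"translation":[0,0,55],"roll":0,"gripper":50},{"translation":[0,0,85],"roll":0,"gripper":50},{"translation":[0,0,105],"roll":0,"gripper":50},{"translation":[0,0,115],"roll":0,"gripper":50}]'
python3 -m creep '[{"translation":[0,0,6],"roll":0,"gripper":50},{"translation":[0,0,13],"roll":0,"gripper":50},{"translation":[0,0,13],"roll":0,"gripper":50},{"translation":[0,0,13],"roll":0,"gripper":50}]'
```

```text
time: 15.7
position: [0.5476, -0.2534, 0.0505]
tool_rot: [-0.035, 0.999, 0.002, -0.003]
ft_force: [-0.6, -0.2, -1.3]
grip_width: 0.0595
grip_force: 35.0
time: 16.03
position: [0.5506, -0.257, 0.0415]
tool_rot: [-0.034, 0.999, -0.0, 0.001]
ft_force: [-0.2, -0.0, -1.4]
grip_width: 0.0598
grip_force: 35.0
```

```bash
python3 -m creep '[{"translation":[0,0,3],"roll":0,"gripper":50},{"translation":[0,0,3],"roll":0,"gripper":76},{"translation":[0,0,3],"roll":0,"gripper":76},{"translation":[0,0,3],"roll":0,"gripper":76},{"translation":[0,0,3],"roll":0,"gripper":76}]'
python3 -m creep '[{"translation":[0,0,-10],"roll":0,"gripper":76},{"translation":[0,0,-50],"roll":0,"gripper":76},{"translation":[0,0,-90],"roll":0,"gripper":76},{"translation":[0,10,-130],"roll":0,"gripper":76},{"translation":[10,45,-135],"roll":0,"gripper":76}]'
python3 -m creep '[{"translation":[10,40,0],"roll":0,"gripper":76},{"translation":[20,80,0],"roll":0,"gripper":76},{"translation":[30,120,0],"roll":0,"gripper":76},{"translation":[40,155,0],"roll":0,"gripper":76},{"translation":[45,190,0],"roll":0,"gripper":76}]'
python3 - <<'E'
from h import *
o=telemetry.get_obs(); t=viewer.camera('top'); w=viewer.camera('wrist')
print(o['position'],o['ft_force']);cv2.imwrite('pics/t6.png',t)
print('top',tan(t,cam('top'),.06),'wrist',tan(w,cam('wrist',o),.06),tan(w,cam('wrist',o),.05))
E
```

```text
time: 16.45
position: [0.5504, -0.2573, 0.0384]
tool_rot: [-0.034, 0.999, -0.0, 0.0]
ft_force: [0.5, 0.8, -0.1]
grip_width: 0.0741
grip_force: 0.0
time: 16.87
position: [0.5446, -0.2202, 0.1816]
tool_rot: [-0.032, 0.999, -0.007, 0.009]
ft_force: [1.9, 0.2, 1.3]
grip_width: 0.0762
grip_force: 0.0
time: 17.28
position: [0.4774, -0.0244, 0.1737]
tool_rot: [-0.034, 0.999, 0.0, -0.0]
ft_force: [-0.9, 0.6, 0.1]
grip_width: 0.0761
grip_force: 0.0
[ 0.47744661 -0.02441701  0.17367254] [-0.86531333  0.59311765  0.13820427]
top [(440, 211, 88, 66, 1.1), (549, -254, 106, 68, 3.4), (557, 84, 107, 47, 1.1)] wrist [(556, 141, 65, 25, 15.6), (577, -178, 65, 26, -8.0), (516, -249, 93, 47, -79.8), (447, 189, 89, 88, -1.2)] [(562, 147, 67, 26, 15.6), (583, -183, 67, 26, -8.0), (520, -256, 97, 48, -79.8), (449, 196, 92, 91, -1.2)]
```

Parcel at (549,-254) mm lies on the tote floor, and the other two haven't moved. Next is the one at (440,211).

```bash
python3 -m creep '[{"translation":[4,40,0],"roll":3,"gripper":78},{"translation":[8,80,0],"roll":3,"gripper":78},{"translation":[12,120,0],"roll":3,"gripper":78},{"translation":[16,160,0],"roll":3,"gripper":78},{"translation":[19,200,0],"roll":3,"gripper":78}]' 25
python3 - <<'E'
from h import *
viewer.camera('scene');viewer.camera('scene');viewer.camera('scene');viewer.camera('scene')
o=telemetry.get_obs();print(o['position'],tool(o,[.440,.210,.039]),R.from_quat(o['tool_rot']).as_matrix()[:,1])
E
```

```text
time: 17.8
position: [0.447, 0.1732, 0.1736]
tool_rot: [-0.007, 1.0, -0.0, 0.001]
ft_force: [0.7, -0.1, 0.3]
grip_width: 0.0779
grip_force: 0.0
[0.44719834 0.1726597  0.17338409] [  6.7077674   37.52611068 134.35770817] [-1.85864293e-02  9.99827163e-01 -4.35128313e-04]
```

```bash
python3 -m creep '[{"translation":[7,30,0],"roll":0,"gripper":78},{"translation":[7,37,20],"roll":0,"gripper":78},{"translation":[7,37,55],"roll":0,"gripper":78},{"translation":[7,37,80],"roll":0,"gripper":78},{"translation":[7,37,90],"roll":0,"gripper":78}]' 25
python3 -m creep '[{"translation":[0,0,0],"roll":0,"gripper":78},{"translation":[0,0,15],"roll":0,"gripper":78},{"translation":[0,0,32],"roll":0,"gripper":78},{"translation":[0,0,45],"roll":0,"gripper":78},{"translation":[0,0,45],"roll":0,"gripper":78}]'
python3 -m creep '[{"translation":[0,0,0],"roll":0,"gripper":50},{"translation":[0,0,0],"roll":0,"gripper":50},{"translation":[0,0,0],"roll":0,"gripper":50},{"translation":[0,0,0],"roll":0,"gripper":50},{"translation":[0,0,0],"roll":0,"gripper":50}]' 35
python3 -m creep '[{"translation":[0,0,0],"roll":0,"gripper":50},{"translation":[0,0,-20],"roll":0,"gripper":50},{"translation":[0,0,-60],"roll":0,"gripper":50},{"translation":[0,0,-100],"roll":0,"gripper":50},{"translation":[0,0,-130],"roll":0,"gripper":50}]' 35
```

```text
time: 18.42
position: [0.4386, 0.2067, 0.0804]
tool_rot: [-0.007, 1.0, -0.001, -0.002]
ft_force: [0.3, -0.0, 0.6]
grip_width: 0.0779
grip_force: 0.0
time: 18.83
position: [0.4396, 0.2074, 0.037]
tool_rot: [-0.007, 1.0, -0.0, -0.001]
ft_force: [0.5, 0.1, 0.7]
grip_width: 0.078
grip_force: 0.0
time: 19.25
position: [0.4401, 0.209, 0.0389]
tool_rot: [-0.008, 1.0, 0.0, 0.001]
ft_force: [-0.1, -0.8, 5.3]
grip_width: 0.0596
grip_force: 35.0
time: 19.67
position: [0.4393, 0.209, 0.1702]
tool_rot: [-0.008, 1.0, 0.0, 0.001]
ft_force: [1.1, 0.0, -1.8]
grip_width: 0.0594
grip_force: 35.0
```

```bash
python3 -m creep '[{"translation":[-4,-30,0],"roll":-2,"gripper":50},{"translation":[-8,-65,0],"roll":-2,"gripper":50},{"translation":[-12,-105,0],"roll":-2,"gripper":50},{"translation":[-16,-145,0],"roll":-2,"gripper":50},{"translation":[-20,-180,0],"roll":-2,"gripper":50}]'
python3 -m creep '[{"translation":[-4,-40,0],"roll":0,"gripper":50},{"translation":[-8,-80,0],"roll":0,"gripper":50},{"translation":[-12,-120,0],"roll":0,"gripper":50},{"translation":[-14,-158,0],"roll":0,"gripper":50},{"translation":[-14,-158,0],"roll":0,"gripper":50}]'
python3 -m creep '[{"translation":[0,0,0],"roll":0,"gripper":50},{"translation":[0,0,25],"roll":0,"gripper":50},{"translation":[0,0,60],"roll":0,"gripper":50},{"translation":[0,0,95],"roll":0,"gripper":50},{"translation":[0,0,115],"roll":0,"gripper":50}]'
```

```text
time: 20.08
position: [0.4615, 0.0275, 0.168]
tool_rot: [-0.026, 1.0, -0.0, -0.0]
ft_force: [0.8, -0.7, -1.1]
grip_width: 0.0592
grip_force: 35.0
time: 20.5
position: [0.4865, -0.1354, 0.1683]
tool_rot: [-0.023, 1.0, -0.003, 0.002]
ft_force: [0.9, -0.6, -0.4]
grip_width: 0.0592
grip_force: 35.0
time: 20.92
position: [0.4815, -0.1252, 0.0503]
tool_rot: [-0.026, 1.0, 0.001, -0.002]
ft_force: [0.7, 0.1, -0.8]
grip_width: 0.0594
grip_force: 35.0
```

```bash
python3 -m creep '[{"translation":[0,0,8],"roll":0,"gripper":50},{"translation":[0,0,14],"roll":0,"gripper":50},{"translation":[0,0,14],"roll":0,"gripper":50},{"translation":[0,0,14],"roll":0,"gripper":76},{"translation":[0,0,14],"roll":0,"gripper":76}]'
python3 -m creep '[{"translation":[0,0,0],"roll":0,"gripper":76},{"translation":[0,0,0],"roll":0,"gripper":76},{"translation":[0,0,-40],"roll":0,"gripper":76},{"translation":[0,0,-80],"roll":0,"gripper":76},{"translation":[0,0,-120],"roll":0,"gripper":76}]'
python3 -m creep '[{"translation":[-15,35,0],"roll":1,"gripper":66},{"translation":[-30,70,0],"roll":2,"gripper":66},{"translation":[-45,105,0],"roll":2,"gripper":66},{"translation":[-60,140,0],"roll":2,"gripper":66},{"translation":[-70,175,0],"roll":2,"gripper":66}]' 25
python3 - <<'E'
from h import *
viewer.camera('scene');viewer.camera('scene')
t=viewer.camera('top');o=telemetry.get_obs();w=viewer.camera('wrist')
cv2.imwrite('pics/t7.png',t)
print('top',tan(t,cam('top'),.06),'wrist',tan(w,cam('wrist',o),.058))
print(o['position'],tool(o,[.557,.084,.039]),R.from_quat(o['tool_rot']).as_matrix()[:,1])
E
```

```text
time: 21.33
position: [0.4851, -0.1281, 0.0402]
tool_rot: [-0.025, 1.0, -0.001, 0.001]
ft_force: [0.3, -0.5, -0.2]
grip_width: 0.0666
grip_force: 0.0
time: 21.75
position: [0.4832, -0.1276, 0.1597]
tool_rot: [-0.025, 1.0, 0.001, -0.001]
ft_force: [0.3, -1.3, -0.3]
grip_width: 0.0756
grip_force: 0.0
time: 22.17
position: [0.5466, 0.0519, 0.16]
tool_rot: [-0.007, 1.0, -0.0, 0.002]
ft_force: [1.4, -0.6, -1.1]
grip_width: 0.0666
grip_force: 0.0
top [(362, 281, 114, 18, 87.6), (484, -126, 93, 62, 3.0), (549, -254, 106, 68, 3.4)] wrist [(626, 190, 61, 21, 11.8), (631, -81, 61, 22, -9.8), (557, 83, 108, 46, 0.6), (544, -186, 90, 23, -11.7), (487, -115, 90, 82, 1.8), (390, 203, 139, 19, -84.7)]
[0.54528948 0.0528609  0.15943459] [-12.17816238  30.91046812 120.44710621] [-2.01656853e-02  9.99796645e-01 -1.14974900e-04]
```

```bash
python3 -m creep '[{"translation":[-2,31,0],"roll":0,"gripper":66},{"translation":[-2,31,15],"roll":0,"gripper":66},{"translation":[-2,31,45],"roll":0,"gripper":66},{"translation":[-2,31,70],"roll":0,"gripper":66},{"translation":[-2,31,75],"roll":0,"gripper":66}]' 25
python3 -m creep '[{"translation":[0,0,0],"roll":0,"gripper":66},{"translation":[0,0,15],"roll":0,"gripper":66},{"translation":[0,0,32],"roll":0,"gripper":66},{"translation":[0,0,46],"roll":0,"gripper":66},{"translation":[0,0,46],"roll":0,"gripper":66}]'
python3 -m creep '[{"translation":[0,0,0],"roll":0,"gripper":35},{"translation":[0,0,0],"roll":0,"gripper":35},{"translation":[0,0,0],"roll":0,"gripper":35},{"translation":[0,0,0],"roll":0,"gripper":35},{"translation":[0,0,0],"roll":0,"gripper":35}]' 35
python3 -m creep '[{"translation":[0,0,0],"roll":0,"gripper":35},{"translation":[0,0,-20],"roll":0,"gripper":35},{"translation":[0,0,-60],"roll":0,"gripper":35},{"translation":[0,0,-100],"roll":0,"gripper":35},{"translation":[0,0,-130],"roll":0,"gripper":35}]' 35
```

```text
time: 22.78
position: [0.5435, 0.08, 0.0808]
tool_rot: [-0.007, 1.0, 0.0, -0.004]
ft_force: [0.4, -0.1, 0.3]
grip_width: 0.0661
grip_force: 0.0
time: 23.2
position: [0.546, 0.0805, 0.0373]
tool_rot: [-0.007, 1.0, -0.0, -0.001]
ft_force: [-0.0, 0.2, -0.3]
grip_width: 0.0659
grip_force: 0.0
time: 23.62
position: [0.5473, 0.0817, 0.039]
tool_rot: [-0.008, 1.0, 0.0, 0.001]
ft_force: [1.0, 1.1, 5.9]
grip_width: 0.0445
grip_force: 35.0
time: 24.03
position: [0.5468, 0.0814, 0.1701]
tool_rot: [-0.008, 1.0, -0.0, 0.001]
ft_force: [0.9, 0.4, -1.3]
grip_width: 0.0444
grip_force: 35.0
```

```bash
python3 -m creep '[{"translation":[-8,-30,0],"roll":-2,"gripper":35},{"translation":[-16,-65,0],"roll":-2,"gripper":35},{"translation":[-24,-105,0],"roll":-2,"gripper":35},{"translation":[-32,-145,0],"roll":-2,"gripper":35},{"translation":[-40,-180,0],"roll":-2,"gripper":35}]'
python3 -m creep '[{"translation":[-5,-24,0],"roll":0,"gripper":35},{"translation":[-5,-24,0],"roll":0,"gripper":35},{"translation":[-5,-24,0],"roll":0,"gripper":35},{"translation":[-5,-24,0],"roll":0,"gripper":35},{"translation":[-5,-24,0],"roll":0,"gripper":35}]'
python3 -m creep '[{"translation":[0,0,0],"roll":0,"gripper":35},{"translation":[0,0,25],"roll":0,"gripper":35},{"translation":[0,0,60],"roll":0,"gripper":35},{"translation":[0,0,95],"roll":0,"gripper":35},{"translation":[0,0,115],"roll":0,"gripper":35}]'
```

```text
time: 24.45
position: [0.5889, -0.1001, 0.1676]
tool_rot: [-0.025, 1.0, -0.0, -0.0]
ft_force: [1.0, -0.3, -2.1]
grip_width: 0.0447
grip_force: 35.0
time: 24.87
position: [0.5945, -0.12, 0.1673]
tool_rot: [-0.026, 1.0, 0.001, -0.001]
ft_force: [-0.2, 0.5, -2.1]
grip_width: 0.0442
grip_force: 35.0
time: 25.28
position: [0.5935, -0.1195, 0.0499]
tool_rot: [-0.026, 1.0, 0.001, -0.002]
ft_force: [-0.6, 0.4, -1.7]
grip_width: 0.044
grip_force: 35.0
```

```bash
python3 -m creep '[{"translation":[0,0,8],"roll":0,"gripper":35},{"translation":[0,0,13],"roll":0,"gripper":35},{"translation":[0,0,13],"roll":0,"gripper":35},{"translation":[0,0,13],"roll":0,"gripper":64},{"translation":[0,0,13],"roll":0,"gripper":64}]'
python3 -m creep '[{"translation":[0,0,0],"roll":0,"gripper":64},{"translation":[0,0,0],"roll":0,"gripper":64},{"translation":[0,0,-40],"roll":0,"gripper":64},{"translation":[0,0,-80],"roll":0,"gripper":64},{"translation":[0,0,-120],"roll":0,"gripper":64}]'
python3 -m creep '[{"translation":[35,10,0],"roll":0,"gripper":64},{"translation":[70,20,0],"roll":0,"gripper":64},{"translation":[105,40,0],"roll":0,"gripper":64},{"translation":[140,70,-20],"roll":0,"gripper":64},{"translation":[150,105,-40],"roll":0,"gripper":64}]'
python3 -m creep '[{"translation":[0,40,-15],"roll":0,"gripper":64},{"translation":[0,80,-30],"roll":0,"gripper":64},{"translation":[0,80,-30],"roll":0,"gripper":64},{"translation":[0,80,-30],"roll":0,"gripper":64}]'
python3 - <<'E'
from h import *
t=viewer.camera('top');o=telemetry.get_obs()
print('top',tan(t,cam('top'),.06),o['ft_force'],o['position'],o['time'])
a=cv2.resize(t[120:380,90:510],None,fx=1.9,fy=1.9,interpolation=cv2.INTER_CUBIC); cv2.imwrite('pics/fin.png',a)
E
```

```text
time: 25.7
position: [0.5973, -0.1221, 0.0419]
tool_rot: [-0.025, 1.0, -0.001, 0.002]
ft_force: [0.6, 0.1, -0.3]
grip_width: 0.051
grip_force: 0.0
time: 26.12
position: [0.595, -0.1215, 0.1609]
tool_rot: [-0.025, 1.0, 0.0, -0.001]
ft_force: [0.7, -0.7, 0.9]
grip_width: 0.0638
grip_force: 0.0
time: 26.53
position: [0.4379, -0.0298, 0.1958]
tool_rot: [-0.023, 1.0, 0.001, -0.003]
ft_force: [0.0, 1.0, 0.1]
grip_width: 0.0638
grip_force: 0.0
time: 26.87
position: [0.4395, 0.0513, 0.2279]
tool_rot: [-0.028, 1.0, -0.0, 0.002]
ft_force: [0.5, 0.4, 0.7]
grip_width: 0.0642
grip_force: 0.0
top [(484, -126, 93, 62, 3.0), (549, -254, 106, 68, 3.4), (603, -119, 108, 48, 1.1)] [-0.15007199 -0.06738107  0.25954277] [0.43947979 0.05000156 0.22712696] 26.9167
```

View pics/fin.png

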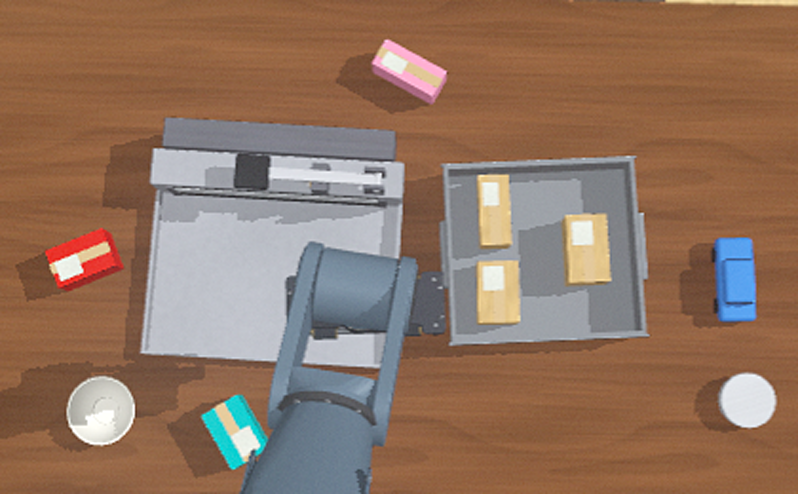

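The picture shows three parcels flat in the tote at (494,210), (498,292) and (587,248). The lever is still latched at (252,170), the visible tray is empty, and the bystanders haven't moved. No parcel showed up in the covered part of the tray earlier, so I'm handing in.

```bash
python3 -c "
from rig import hand_in
print(hand_in())"
```

```text
the job is handed in; nothing more can be done
None
```

I handed the job in at about 27 s: the lever is latched, all three parcels that were present lie flat on the tote floor, and the bystanders look unmoved in the last picture (no verdict was returned).

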